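Refit the louvred cover on the terrace storage cabinet

TASK

Close the storage cabinet: hook the tongue of the louvred cover under the retaining lip at the back of the cabinet's open top, press it gently in against the springs there, and swing the raised front edge down until the cover lies flat between the rails. Then turn the lever latch all the way over the cover's front edge and let go. Never force the cover against the cabinet, and leave the bowls, funnel and saucer in the tray as they are.

Things in the scene. Friction and masses are not known exactly. Their poses are not given: they have to be found in the camera images.
- cabinet: Low grey steel storage cabinet with vent slots, fixed, 230 (x) x 340 (y) x 120 mm high. Origin: centre of its underside, z up; back at +y, front at -y. The top deck is at z = 120, with an opening x -63..63, y -55..80. On the deck a rail frame takes the cover: 10 mm high side rails with inner faces at x -89 and +89, a front rail, and a lip at the back.
- lip (a point): Nominal middle of the retaining lip's front edge, on its underside, at (0, 120, 130) mm in the cabinet's frame: 10 mm above the deck; the lip is 3 mm thick and reaches back from here. The rail frame (lip, springs, side and front rails as one piece) is screwed on through slotted holes and may sit up to 17 mm to either side of nominal along y: this reading does not show it, so feel (or look) for it.
- springs (a point): Nominal middle of the face of a sprung strip under the lip, at (0, 130, 124) mm in the cabinet's frame. Pushed to +y by the tongue, it starts to move at about 2 N, takes 2.5 N more per mm, moves sluggishly (0.15 N per mm/s) and is solid after 4.5 mm. The front edge of the cover passes the front rail only with the strip pressed in 2 to 4.5 mm. Shifts with the rail frame like the lip, unmeasured.
- front_rail (a point): Nominal middle of the upper inner edge of the front rail, at (0, -86, 130) mm in the cabinet's frame: 10 mm above the deck, rail 6 mm thick, on the -y side of this point. Shifts with the rail frame by the same unmeasured amount as the lip.
- cover: Loose aluminium louvred cover, 0.3 to 0.6 kg, lying flat, handle up. Origin: centre of the underside of its body, z up. Body 170 (x) x 196 (y) x 10 mm, front edge at y -98; at the +y edge a tongue 130 mm wide, 4 mm thick (z 0..4), to y 120. Seated it lies on the deck (z 120 in the cabinet's frame), +y to the cabinet's +y, origin near x 0, y 12 plus the unmeasured shift.
- cover_handle (a point): Middle of the bar of the cover's dark bridge handle, at (0, 0, 48) mm in the cover's frame, axes as the cover's. The bar runs along y: 14 mm wide (x), 96 mm long, 20 mm high (z 38..58), 28 mm of free height below it.
- cover_tongue (a point): Middle of the lower edge of the tongue's end, at (0, 120, 0) mm in the cover's frame; axes as the cover's.
- latch (a joint): Angle of the steel lever latch in front of the cover, rad; vertical axis, the value grows clockwise seen from above. 0: lever along the cabinet's x (nose to -x, grip pin at +x; open). 1.57: nose to +y over the cover's front edge, pin to -y (closed); stop at 1.62. Lever 12 to 20 mm above the deck, nose 86 mm long. Stays where left; takes about 2 N at the pin. Starts at 0 to 0.3.
- latch_grip (a point): Upright round grip pin of the lever, 14 mm in diameter, 60 mm from the pivot; it stands from 20 to 48 mm above the deck and this point is on its axis, 36 mm above the deck. Turns with the lever.
- latch_pivot (a point): The lever's pivot axis, at deck height, at (0, -140, 120) mm in the cabinet's frame. Fixed to the cabinet, axes as the cabinet's.
- bowls: Two nested stainless bowls, 132 mm across, in the cedar tray; leave alone.
- funnel: Black plastic funnel, 108 mm across, standing mouth down in the tray; leave alone.
- saucer: White porcelain saucer, 122 mm across, in the tray; leave alone.

How it is judged:
By the outcome, as a careful person would: the job done as asked, in the order asked, and still so for the second after the job is handed in, with the robot touching nothing.
It also fails if it takes over 72 s, if anything falls off the work surface, if the arm or the gripper's body presses on something with over 40 N, if the wrist force passes 120 N, or if a joint passes its speed limit or range.

ROBOT

A 6-joint arm with a two-finger parallel gripper is mounted at the origin on the work surface. World frame = base frame: x ahead of the robot, y to its left, z up, the work surface at z = 0. Lengths are in mm, angles in rad, forces in N, time in s.
With the tool pointing down it reaches from about 300 to 775 mm from the base axis. Payload 14.6 kg.
Tool frame: the origin (TCP) lies between the finger pads; the fingertips stand 17 mm ahead of it and the grasp point (between the pads) lies 2 mm behind it; x points along the fingers, z is the direction in which the jaws open and shut, and the axes are right-handed (so a half turn about x gives the same grasp; the last joint's range is limited). The gripper opens to 85 mm and grips with 20 to 120 N. Pads are 22 mm wide; open, the fingers measure 114 mm over their backs; the gripper's body (76 mm by 85 mm) begins 54 mm behind the grasp point. The pads swing forward as they close: fully open they stand 13 mm farther back than shut.
Start: joints at [-0.067, 0.3, 1.521, -0, 1.321, -0.067], TCP at [549.991, -0.002, 248.281] pointing down, gripper open.
Joint ranges: [-3.03, 3.03], [-0.79, 2.21], [0.23, 2.52], [-1.04, 4.18], [0, 3.07], [-2.55, 2.55]. Speed limits (rad/s): [2.22, 2.22, 2.57, 3.14, 3.14, 3.14].

INTERFACE

Orientations are given as [roll, pitch, yaw] about the fixed x, y, z axes, in that order (R = Rz(yaw) Ry(pitch) Rx(roll)).
In Python, from rig import status, capture, env, spotter gives the robot as it stands.
- The arm moves only by the shell command python3 -m inch 'ROWS' [FORCE]. ROWS is JSON, a list of rows, each a list of 3 entries, a list of its own where there are three numbers: the turn, a rotation vector about the tool's x, y, z each as a share of 180 degrees, from -1 to 1, then the shift along the tool's x, y, z each as a share of 0.05 m, from -1 to 1, then the opening, from -1 (shut) to 1 (fully open). In form: [[[wx, wy, wz], [tx, ty, tz], grip], ...]. A call has exactly 5 rows; each row shifts and turns the commanded pose from where the row before left it, along the tool's axes as they then stand; what a row does not reach is not made up. A row lasts 1/10 s, in which the tool goes at most 50 mm and 8.59 degrees, less where a joint would pass 70% of its speed; a pose out of reach is approached as far as the arm can. A call with a number of a shift or a turn outside -1 to 1 is refused whole. A call with a gripper value outside its range is refused whole. The fingers move at their own pace and stop on an object; FORCE is the grip in N (left out, the last holds). Time passes only in rows, so rows that do not move let the fingers close, or fill a call up. It gives the time, the measured TCP pose, the force and the opening at its end, in the units of the state.
- status.get_obs(): the state, without advancing time (a new reading comes with each control period).
- capture(name): name is "scene" or "side" or "wrist"; returns a dict with "pixels" (480x640x3 uint8, red, green, blue), "K" (3x3 intrinsics, pixels), "eye" and "orientation" of the camera in the world; the wrist camera has in their place "T_tool_cam" (4x4, takes a point from camera to tool coordinates, whose origin is the TCP and whose axes are the tool frame's). Camera axes: x right, y up, looking along -z (the intrinsics and any distortion apply to the point x, -y, -z); pixel columns grow to the right and rows downward; lengths in mm; the calibration is good to about 2 mm. A picture is of the moment at which its call begins: read the wrist's pose just before it. There is no depth.
- env.hand_in(): hands the job in, once; it reports no verdict.
Trained networks look in a picture, given as the dict that the camera call returned (one of the last four; its "shot" number tells which), for a name from the list of things; names that differ only in an ending like _2 or _b are one class to them, and where a whole thing is asked for, a point or a joint stands for the part that bears it (a point fixed in the world has none). Each returns a list of dicts, best first, with "p" (0 to 1); they miss things now and then, are a little off and sometimes report something else, mostly with a low value. They report only what shows in the picture. A call takes as long as a camera call.
- spotter.boxes_of(name, picture): "position" ([row, column] in pixels, amid what is visible of it).
- spotter.regions_of(name, picture): "pixels" (480x640 bool, what is visible of it) and "position" ([row, column] in pixels, amid what is visible of it).
- spotter.pinpoint(name, picture): "position" ([row, column] in pixels: a listed point, or the origin of a listed thing).
The state is a dict: "time_s": time; "joint_positions": joint angles; "joint_velocities": joint speeds; "joint_torque": joint torques, N m; "eef_pos": TCP position; "tool_rot": TCP orientation; "contact_force": force on the tool from outside, world axes, zero at the start; "wrist_torque": the same for the moment, N m; "width": opening from 0.0 (shut) to 1.0 (fully open).
Only numpy, scipy, OpenCV 4.12 (cv2) and the standard library are available. Lean on these libraries where they do the work, as an engineer would, in place of code of your own. Each camera call takes 0.05 s, during which the arm holds its last target.

## Working session

There is one attempt and no reset: what is moved stays moved. The work goes in short steps, Python scripts to look and compute and a shell command to move; the robot and the scene stay as the last step left them, time stands still between calls to the robot, and variables do not carry over. Pictures are saved under pics/ and viewed, and the job is handed in when it is done.

```bash
ls; mkdir -p pics
cat > h.py <<'E'
import numpy as np, cv2
from rig import status, capture, env, spotter
from scipy.spatial.transform import Rotation as R
def save(c,n): cv2.imwrite(f'pics/{n}.png',c['pixels'][:,:,::-1])
E
python3 - <<'E'
from h import *
o=status.get_obs(); print(o)
for n in ['scene','side','wrist']:
    c=capture(n); save(c,n+'0'); print(n,{k:v for k,v in c.items() if k!='pixels'})
    for t in ['cabinet','cover','cover_handle','cover_tongue','lip','springs','front_rail','latch_grip','latch_pivot']:
        try: print(t,[(np.round(d['position']),round(d['p'],2)) for d in spotter.pinpoint(t,c)][:3])
        except Exception as e: print(t,e)
E
```

```text
pics
{'time_s': 0.0, 'joint_positions': array([-6.65938324e-02,  3.00465037e-01,  1.52158879e+00,  8.42180321e-06,
        1.32068334e+00, -6.66122930e-02]), 'joint_velocities': array([-9.27514549e-04,  3.42673432e-03, -5.80458098e-04, -4.67228552e-05,
       -2.56401117e-03,  7.45914092e-04]), 'joint_torque': array([ 2.33377898e-03, -5.43485534e+01, -3.61782753e+01,  2.82532977e-05,
        4.14875918e-03, -3.55991256e-05]), 'eef_pos': array([5.49787221e+02, 1.65124651e-02, 2.47721362e+02]), 'tool_rot': array([3.06785315, 1.56965178, 3.06786953]), 'contact_force': array([ 0.09823198, -0.18872765, -0.10503965]), 'wrist_torque': array([-0.03434294,  0.01763065, -0.01836536]), 'width': 1.0051677231865828}
scene {'K': array([[436.06460055,   0.        , 324.88617412],
       [  0.        , 436.06460055, 239.97988356],
       [  0.        ,   0.        ,   1.        ]]), 'eye': array([1107.98095079, -178.25114446,  826.66048784]), 'orientation': array([ 0.69155298, -0.00881727,  1.19513367]), 'shot': 1}
cabinet [(array([236., 398.]), 0.76)]
cover [(array([286., 168.]), 0.96)]
cover_handl
[... 1041 characters left out ...]
6326856],
       [  0.        , 427.8135654 , 240.46102216],
       [  0.        ,   0.        ,   1.        ]]), 'T_tool_cam': array([[-5.14251469e-04,  2.83760427e-01, -9.58895070e-01,
        -1.25183674e+02],
       [-3.02093389e-04,  9.58895109e-01,  2.83760601e-01,
         7.24192496e+01],
       [ 9.99999822e-01,  4.35600167e-04, -4.07391070e-04,
         1.06454501e-02],
       [ 0.00000000e+00,  0.00000000e+00,  0.00000000e+00,
         1.00000000e+00]]), 'shot': 3}
cabinet []
cover []
cover_handle [(array([ 37., 378.]), 0.66)]
cover_tongue [(array([381., 191.]), 0.61)]
lip []
springs []
front_rail []
latch_grip [(array([ 38., 377.]), 0.93)]
latch_pivot [(array([ 40., 256.]), 0.9)]
```

View pics/scene0.png

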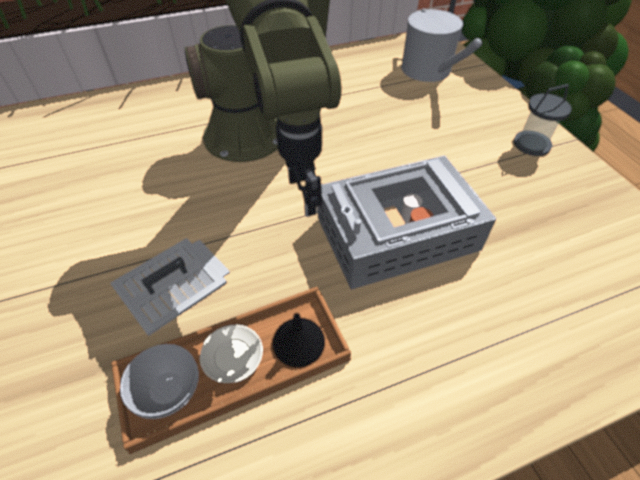

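View pics/side0.png

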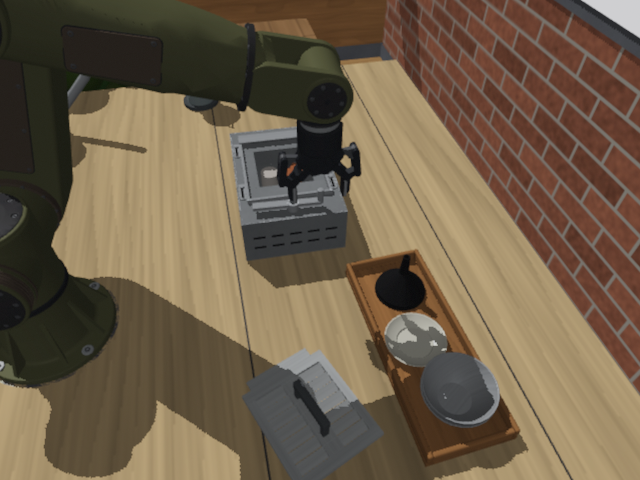

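View pics/wrist0.png

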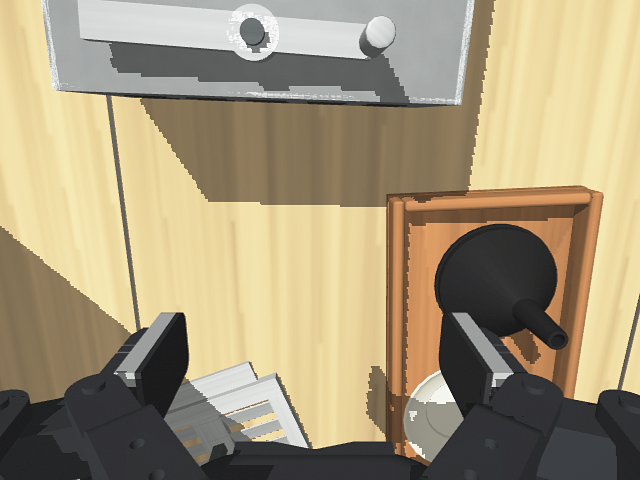

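```bash
cat >> h.py <<'E'
def proj(c,P,Rc=None,eye=None):
    P=np.atleast_2d(P)
    if Rc is None: Rc=R.from_euler('xyz',c['orientation']).as_matrix(); eye=c['eye']
    q=(P-eye)@Rc; K=c['K']
    return np.c_[K[0,2]+K[0,0]*q[:,0]/-q[:,2], K[1,2]+K[1,1]*(-q[:,1])/-q[:,2]]
def ray(c,uv,z,Rc=None,eye=None):
    if Rc is None: Rc=R.from_euler('xyz',c['orientation']).as_matrix(); eye=c['eye']
    K=c['K']; d=Rc@np.array([(uv[0]-K[0,2])/K[0,0],-(uv[1]-K[1,2])/K[1,1],-1])
    return eye+d*(z-eye[2])/d[2]
def wristcam(c,o):
    T=np.eye(4);T[:3,:3]=R.from_euler('xyz',o['tool_rot']).as_matrix();T[:3,3]=o['eef_pos'];T=T@c['T_tool_cam'];return T[:3,:3],T[:3,3]
E
python3 - <<'E'
from h import *
a=cv2.imread('pics/scene0.png')
cv2.imwrite('pics/z1.png',cv2.resize(a[150:290,300:500],None,fx=4,fy=4,interpolation=cv2.INTER_CUBIC))
cv2.imwrite('pics/z2.png',cv2.resize(a[230:335,100:240],None,fx=5,fy=5,interpolation=cv2.INTER_CUBIC))
b=cv2.imread('pics/side0.png')
cv2.imwrite('pics/z3.png',cv2.resize(b[120:265,220:370],None,fx=4,fy=4,interpolation=cv2.INTER_CUBIC))
cv2.imwrite('pics/z4.png',cv2.resize(b[340:480,230:390],None,fx=4,fy=4,interpolation=cv2.INTER_CUBIC))
E
```

```text
(no output)
```

View pics/z1.png

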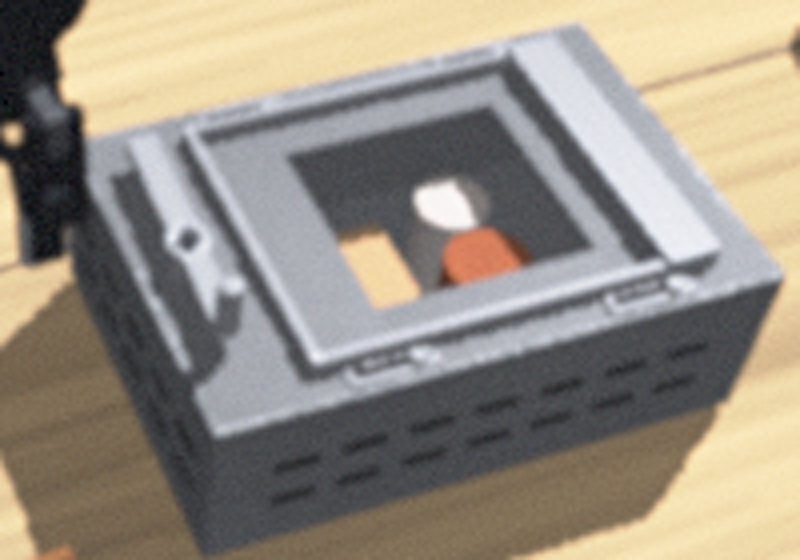

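View pics/z2.png

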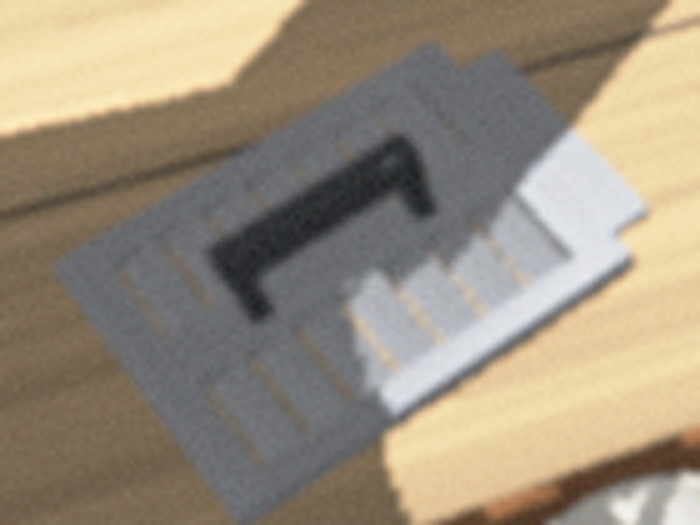

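View pics/z3.png

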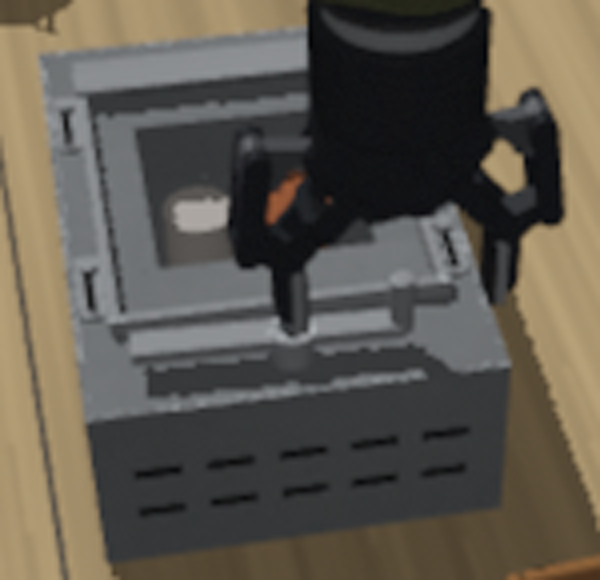

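View pics/z4.png

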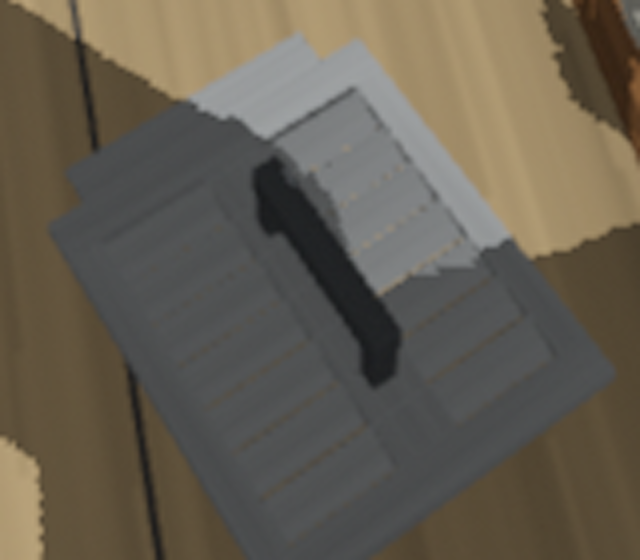

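```bash
cat > fit.py <<'E'
from h import *
from scipy.optimize import least_squares
S={'K':np.array([[436.06460055,0,324.88617412],[0,436.06460055,239.97988356],[0,0,1]]),'eye':np.array([1107.98095079,-178.25114446,826.66048784]),'orientation':np.array([0.69155298,-0.00881727,1.19513367])}
D={'K':np.array([[485.86712073,0,322.09729467],[0,485.86712073,239.06971286],[0,0,1]]),'eye':np.array([391.44232965,-652.86503127,841.97563039]),'orientation':np.array([0.7569373,-0.01463496,-0.23693578])}
def un(p,s,off): return (np.array(p)+.5)/s-.5+np.array(off)
def fit(obs,x0):
    def f(x,full=False):
        Rz=R.from_euler('z',x[2]).as_matrix(); r=[]
        for c,p,uv in obs: r.append((proj(c,Rz@np.array(p)+[x[0],x[1],0])-uv)[0])
        r=np.array(r)
        return r if full else r.ravel()
    s=least_squares(f,x0,loss='soft_l1'); return s.x,f(s.x,True)
if __name__=='__main__':
    z1=lambda p:un(p,4,(300,150)); z3=lambda p:un(p,4,(220,120)); z2=lambda p:un(p,5,(100,230)); z4=lambda p:un(p,4,(230,340))
    cab=[(S,(115,-170,120),z1((212,435))),(S,(115,170,120),z1((783,277))),(S,(-115,170,120),z1((578,25))),(S,(115,-170,0),z1((208,553))),
     (D,(-115,-170,120),z3((90,420))),(D,(115,-170,120),z3((510,365))),(D,(-115,170,120),z3((42,58))),(D,(-115,-170,0),z3((112,560))),(D,(115,-170,0),z3((500,508)))]
    cov=[(S,(-85,-98,10),z2((55,265))),(S,(-85,98,10),z2((435,43))),(S,(85,98,10),z2((632,258))),(S,(85,-98,10),z2((240,525))),(S,(-65,120,4),z2((505,50))),(S,(65,120,4),z2((650,210))),
     (D,(85,-98,10),z4((615,375))),(D,(85,98,10),z4((358,40))),(D,(-85,98,10),z4((52,228))),(D,(65,120,4),z4((298,35))),(D,(-65,120,4),z4((70,170)))]
    for n,o,x0 in(('cab',cab,[600,150,0]),('cov',cov,[400,-300,0])):
        x,r=fit(o,x0); print(n,np.round(x,3)); print(np.round(r,1).tolist())
        for c in (S,D):
            oo=[q for q in o if q[0] is c]; x,r=fit(oo,x0); print('  only',np.round(x,3),np.abs(r).max().round(1))
E
python3 fit.py
```

```text
cab [525.989 251.475 -37.732]
[[1.1, 1.3], [1.5, 0.1], [0.5, -0.7], [-1.1, 4.1], [-1.2, 0.2], [0.4, -0.2], [-1.3, -1.4], [-1.1, 2.5], [0.2, 1.3]]
  only [ 5.22788e+02  2.51626e+02 -3.90000e-02] 2.7
  only [528.1   253.163 -37.735] 1.9
cov [ 4.69143e+02 -2.97320e+02  3.64000e-01]
[[-1.3, 0.5], [-0.4, -0.0], [-0.1, 0.1], [-1.7, -0.2], [-1.6, 0.2], [-0.2, 0.5], [0.2, -0.8], [0.2, -0.8], [-1.3, -1.3], [0.4, -1.1], [-1.4, -0.4]]
  only [ 4.69335e+02 -2.95298e+02  3.65000e-01] 0.8
  only [ 4.69463e+02 -2.99090e+02  3.66000e-01] 1.2
```

```bash
python3 -m inch '[[[0,0,0],[-0.35,0.9,-0.06],1],[[0,0,0],[-0.35,0.9,-0.06],1],[[0,0,0],[-0.35,0.9,-0.06],1],[[0,0,0],[-0.35,0.9,-0.06],1],[[0,0,0],[-0.35,0.9,-0.06],1]]'; python3 -m inch '[[[0,0,0],[0,0.2,0],1],[[0,0,0],[0,0,0],1],[[0,0,0],[0,0,0],1],[[0,0,0],[0,0,0],1],[[0,0,0],[0,0,0],1]]'
python3 - <<'E'
from h import *
import pickle
o=status.get_obs(); c=capture('wrist'); save(c,'w1'); pickle.dump((o,c),open('w1.pkl','wb'))
print(o['eef_pos'],o['tool_rot'],R.from_euler('xyz',o['tool_rot']).as_matrix().round(3))
Rc,e=wristcam(c,o)
for t in ['lip','front_rail','latch_grip','latch_pivot','cabinet']:
  print(t,[(np.round(d['position']),round(d['p'],2)) for d in spotter.pinpoint(t,c)][:3])
E
```

```text
time_s: 2.0
eef_pos: [534.5, 226.8, 336.7]
tool_rot: [0.332, 1.571, 0.332]
contact_force: [0.2, 0.4, 0.1]
width: 0.998
time_s: 2.5
eef_pos: [535.2, 233.8, 335.5]
tool_rot: [-2.622, 1.57, -2.624]
contact_force: [0.7, -0.5, -0.1]
width: 0.999
[535.2443144  233.76114498 335.51637892] [-2.62201879  1.57027255 -2.62367833] [[-0.     0.002  1.   ]
 [-0.     1.    -0.002]
 [-1.    -0.    -0.   ]]
lip [(array([ 22., 302.]), 0.88)]
front_rail [(array([289., 299.]), 0.82)]
latch_grip []
latch_pivot [(array([341., 294.]), 0.75), (array([  5., 300.]), 0.24)]
cabinet [(array([165., 302.]), 0.68)]
```

View pics/w1.png

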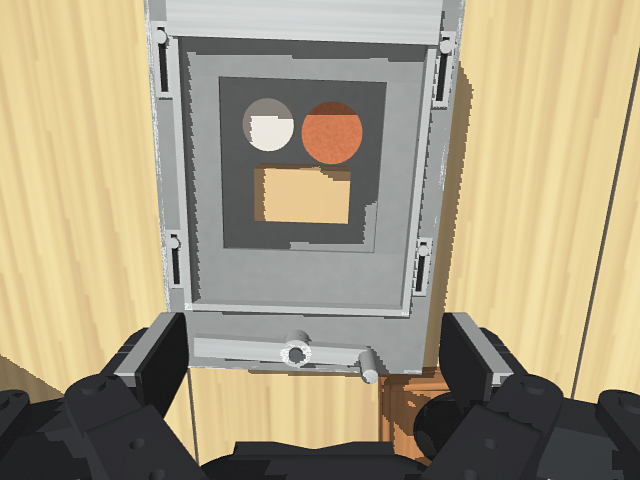

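Run:
```python
from h import *
a=cv2.imread('pics/w1.png')
cv2.imwrite('pics/w1a.png',cv2.resize(a[15:105,150:350],None,fx=4,fy=4,interpolation=cv2.INTER_CUBIC))
cv2.imwrite('pics/w1b.png',cv2.resize(a[15:105,280:480],None,fx=4,fy=4,interpolation=cv2.INTER_CUBIC))
cv2.imwrite('pics/w1c.png',cv2.resize(a[230:390,160:440],None,fx=2.85,fy=2.85,interpolation=cv2.INTER_CUBIC))
```

```text
(no output)
```

View pics/w1a.png

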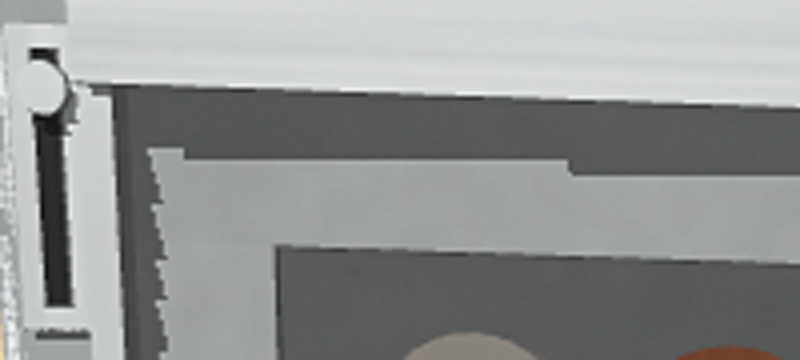

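View pics/w1b.png

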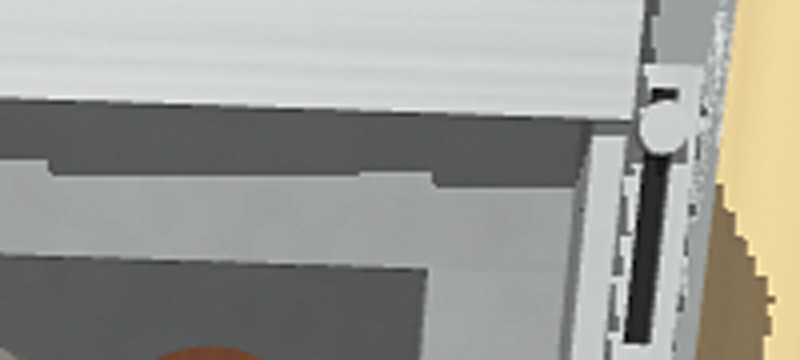

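View pics/w1c.png

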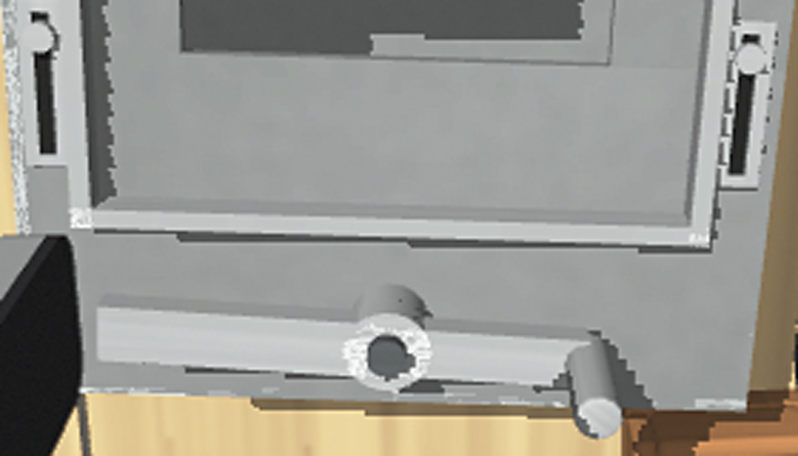

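Run:
```python
from h import *
import pickle
from scipy.optimize import least_squares
o,c=pickle.load(open('w1.pkl','rb'));Rc,e=wristcam(c,o)
A=lambda x,y:((x+.5)/4-.5+150,(y+.5)/4-.5+15)
B=lambda x,y:((x+.5)/4-.5+280,(y+.5)/4-.5+15)
C=lambda x,y:((x+.5)/2.85-.5+160,(y+.5)/2.85-.5+230)
# (P, uv, shifts?, use u, use v)
obs=[((-63,80,120),A(275,246),0,1,1),((63,80,120),B(428,268),0,1,1),((-63,-55,120),C(180,52),0,1,1),((63,-55,120),C(610,65),0,1,1),
((-75,-170,120),C(85,390),0,0,1),((115,-170,120),C(750,408),0,1,1),
((-60,120,133),A(245,90),1,0,1),((60,120,133),B(480,115),1,0,1),
((-89,-86,130),C(92,210),1,1,1),((89,-86,130),C(690,232),1,1,1)]
def f(x,full=False):
    r=[]
    Rz=R.from_euler('z',x[2]).as_matrix()
    for P,uv,s,a,b in obs:
        d=proj(c,Rz@(np.array(P)+[0,s*x[3],0])+[x[0],x[1],x[4]],Rc,e)[0]-uv
        r.append(d*[a,b])
    r=np.array(r); return r if full else np.r_[r.ravel(),x[4]/2,]
s=least_squares(f,[526,252,-.033,0,0]);print(s.x.round(3));print(f(s.x,True).round(1).tolist())
x=s.x
Rz=R.from_euler('z',x[2]).as_matrix()
print('pivot px',proj(c,Rz@np.array([0,-140,140])+[x[0],x[1],x[4]],Rc,e))
for th in (0,.05,.1,.2):
  print(th,proj(c,Rz@np.array([60*np.cos(th),-140-60*np.sin(th),168])+[x[0],x[1],x[4]],Rc,e))
print('pin top',C(600,418))
for z in (168,):
  p=ray(c,C(600,418),z+x[4],Rc,e); print((Rz.T@(p-[x[0],x[1],0])))
```

```text
[ 5.24881e+02  2.51677e+02 -3.40000e-02 -1.61040e+01 -5.59000e-01]
[[0.0, -0.7], [0.2, -0.5], [0.6, -0.1], [0.2, -0.1], [0.0, 1.1], [-1.3, 0.6], [0.0, 0.5], [-0.0, 0.2], [-0.1, 0.3], [0.3, -1.3]]
pivot px [[295.82585872 352.63250025]]
0 [[370.60228326 373.79503853]]
0.05 [[370.24313678 377.09611679]]
0.1 [[369.69754683 380.36724242]]
0.2 [[368.05836513 386.78868202]]
pin top (370.20175438596493, 376.3421052631579)
[  59.84483306 -142.31553697  167.440534  ]
```

```bash
python3 -m inch '[[[0,0,0],[0,-0.98,-0.13],1],[[0,0,0],[0,-0.98,-0.13],1],[[0,0,0],[0,-0.98,-0.13],1],[[0,0,0],[0,-0.98,-0.13],1],[[0,0,0],[0,-0.98,-0.13],1]]'; python3 -m inch '[[[0,0,0],[0.15,-0.98,-0.13],1],[[0,0,0],[0.15,-0.98,-0.13],1],[[0,0,0],[0.15,-0.98,-0.13],1],[[0,0,0],[0.15,-0.98,-0.13],1],[[0,0,0],[0.15,-0.98,-0.13],1]]';python3 -m inch '[[[-0.039,0,0],[0.5,-0.5,0],1],[[-0.039,0,0],[0.5,0,0],1],[[-0.039,0,0],[0.3,0,0],1],[[0,0,0],[0,0,0],1],[[0,0,0],[0,0,0],1]]'
python3 - <<'E'
from h import *
import pickle
o=status.get_obs(); c=capture('wrist'); save(c,'w2'); pickle.dump((o,c),open('w2.pkl','wb'))
print(o['time_s'],o['eef_pos'],o['tool_rot'],R.from_euler('xyz',o['tool_rot']).as_matrix().round(3))
for t in ['cover_handle','cover','cover_tongue']:
  print(t,[(np.round(d['position']),round(d['p'],2)) for d in spotter.pinpoint(t,c)][:3])
E
```

```text
time_s: 3.3
eef_pos: [501.8, -11.8, 336.0]
tool_rot: [-0.128, 1.57, -0.128]
contact_force: [0.9, -0.4, -0.8]
width: 1.002
time_s: 3.8
eef_pos: [469.3, -257.0, 298.2]
tool_rot: [-0.505, 1.57, -0.505]
contact_force: [1.5, 0.7, -0.1]
width: 0.998
time_s: 4.3
eef_pos: [470.2, -280.0, 234.0]
tool_rot: [-0.974, 1.57, -0.61]
contact_force: [-0.9, 0.9, 0.3]
width: 0.996
4.3 [ 470.16527338 -280.04207138  233.9657597 ] [-0.97408036  1.57032206 -0.60999885] [[ 0.    -0.356  0.934]
 [-0.     0.934  0.356]
 [-1.    -0.     0.   ]]
cover_handle [(array([234., 303.]), 0.95)]
cover [(array([218., 302.]), 0.6)]
cover_tongue [(array([ 71., 301.]), 0.62), (array([215., 596.]), 0.5)]
```

View pics/w2.png

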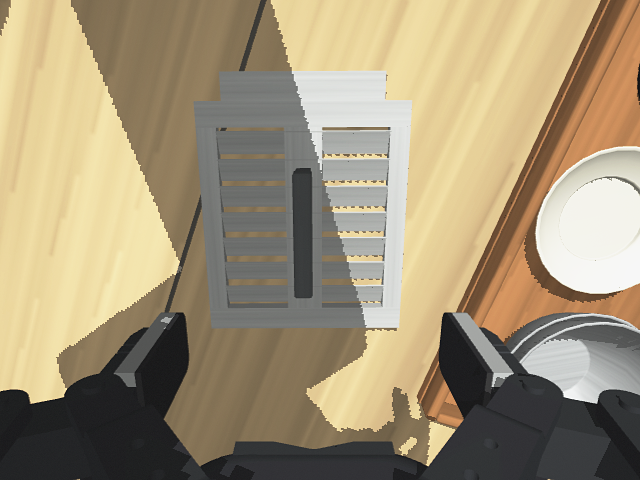

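Run:
```python
from h import *
import pickle
from scipy.optimize import least_squares
o,c=pickle.load(open('w2.pkl','rb'));Rc,e=wristcam(c,o)
obs=[((-85,-98,10),(212,327.5)),((85,-98,10),(398,328.5)),((-85,98,10),(195,101)),((85,98,10),(412,101)),((-65,120,4),(220,71)),((65,120,4),(386,71)),((0,48,58),(303,169)),((0,-48,58),(303,298))]
def f(x):
    Rz=R.from_euler('z',x[2]).as_matrix()
    return np.r_[(np.array([proj(c,Rz@np.array(P)+[x[0],x[1],x[3]],Rc,e)[0]-uv for P,uv in obs])).ravel(),x[3]/2]
s=least_squares(f,[469,-297,.364,0],loss='soft_l1');x=s.x;print(x.round(3));print(f(x).round(1))
M=R.from_euler('xyz',o['tool_rot']).as_matrix()
tgt=np.array([x[0],x[1],45]); print('delta tool mm',(M.T@(tgt-o['eef_pos'])).round(1), 'yaw tool',np.arctan2(M[1,2],M[0,2]))
```

```text
[ 4.68847e+02 -2.97522e+02  3.64000e-01 -1.82400e+00]
[-0.5 -0.4  0.2 -1.5 -0.6 -0.3  0.4 -0.4 -0.1  0.2  0.8  0.2 -0.6  4.2
  0.3  0.4 -0.9]
delta tool mm [189.  -15.8  -7.5] yaw tool 0.36408156937631814
```

```bash
python3 -m inch '[[[0,0,0],[0.3,-0.158,-0.075],1],[[0,0,0],[0.7,-0.158,-0.075],1],[[0,0,0],[0.7,0,0],1],[[0,0,0],[0.7,0,0],1],[[0,0,0],[0.5,0,0],1]]'; python3 -m inch '[[[0,0,0],[0.4,0,0],1],[[0,0,0],[0.3,0,0],1],[[0,0,0],[0.16,0,0],0.5],[[0,0,0],[0,0,0],0],[[0,0,0],[0,0,0],-0.4]]' 100;python3 -m inch '[[[0,0,0],[0,0,0],-1],[[0,0,0],[0,0,0],-1],[[0,0,0],[0,0,0],-1],[[0,0,0],[0,0,0],-1],[[0,0,0],[0,0,0],-1]]' 100
```

```text
time_s: 5.0
eef_pos: [467.7, -297.4, 85.2]
tool_rot: [2.166, 1.568, 2.533]
contact_force: [0.5, -0.4, 0.3]
width: 1.001
time_s: 5.5
eef_pos: [469.0, -297.7, 45.9]
tool_rot: [-1.008, 1.57, -0.641]
contact_force: [0.6, -0.2, 0.6]
width: 0.514
time_s: 6.0
eef_pos: [469.1, -297.7, 46.4]
tool_rot: [-1.007, 1.569, -0.639]
contact_force: [-1.1, 0.7, 5.9]
width: 0.144
```

```bash
cat > tgt.py <<'E'
from h import *
import sys
CAB=np.array([524.9,251.7,-0.034]); G=np.array([0.2,-0.3,46.4]) # TCP in cover frame
Rg=np.array([[0,0,1],[0,1,0],[-1,0,0]],float) # tool axes in cover frame columns
def cabT(): return R.from_euler('z',CAB[2]).as_matrix()
def tcp(ty,tz,th,tx=0):
    """tongue tip lower edge middle at (tx,ty,tz) cabinet frame, front raised th deg"""
    Rc=cabT()@R.from_euler('x',-th,degrees=True).as_matrix()
    tip=cabT()@np.array([tx,ty,tz])+[CAB[0],CAB[1],0]
    return tip+Rc@(G-[0,120,0]), Rc@Rg
def now(o=None):
    o=o or status.get_obs(); M=R.from_euler('xyz',o['tool_rot']).as_matrix(); p=o['eef_pos']
    Rc=M@Rg.T; tip=p-Rc@(G-[0,120,0]); tip=cabT().T@(tip-[CAB[0],CAB[1],0])
    rel=cabT().T@Rc; 
    return p,M,tip,np.degrees(R.from_matrix(rel).as_rotvec())
def rep(ty,tz,th,tx=0):
    o=status.get_obs();p,M,tip,rv=now(o)
    P,N=tcp(ty,tz,th,tx)
    print('t',round(o['time_s'],2),'tip(cab)',tip.round(1),'cover rotvec deg',rv.round(2),'F cab',(cabT().T@o['contact_force']).round(1),'M',(cabT().T@o['wrist_torque']).round(2))
    print('turn share',(R.from_matrix(M.T@N).as_rotvec()/np.pi).round(4),'shift share in present tool axes',(M.T@(P-p)/50).round(3),'in target axes',(N.T@(P-p)/50).round(3),'TCP tgt',P.round(1))
if __name__=='__main__': rep(*map(float,sys.argv[1:]))
E
python3 -m inch '[[[0,0,0],[-0.3,0,0],-1],[[0,0,0],[-0.7,0,0],-1],[[0,0,0],[-0.8,0,0],-1],[[0,0,0],[-0.8,0,0],-1],[[0,0,0],[-0.8,0,0],-1]]';python3 -m inch '[[[0,0,0],[-0.8,0,0],-1],[[0.042,0,0],[-0.3,0,0],-1],[[0.042,0,0],[0,0,0],-1],[[0.042,0,0],[0,0,0],-1],[[0,0,0],[0,0,0],-1]]'; python3 -m inch '[[[0,0,-0.028],[0,0,0],-1],[[0,0,-0.028],[0,0,0],-1],[[0,0,0],[0,0,0],-1],[[0,0,0],[0,0,0],-1],[[0,0,0],[0,0,0],-1]]'; python3 tgt.py 92 135 10
python3 - <<'E'
from h import *
c=capture('side');save(c,'s2');c=capture('wrist');save(c,'w3')
E
```

```text
time_s: 6.5
eef_pos: [468.2, -297.1, 217.8]
tool_rot: [-1.282, 1.571, -0.914]
contact_force: [0.1, -0.0, -4.4]
width: 0.143
time_s: 7.0
eef_pos: [468.4, -297.2, 271.0]
tool_rot: [-0.807, 1.571, -0.837]
contact_force: [-0.6, -0.3, -4.3]
width: 0.146
time_s: 7.5
eef_pos: [468.6, -297.6, 270.4]
tool_rot: [-1.572, 1.397, -1.6]
contact_force: [-0.3, -0.4, -3.4]
width: 0.146
t 7.5 tip(cab) [ -38.6 -440.5  203.9] cover rotvec deg [-9.97 -0.02  0.38] F cab [-0.2 -0.4 -3.4] M [0.21 0.01 0.01]
turn share [ 0.0021  0.0003 -0.0002] shift share in present tool axes [-0.487 10.723  0.827] in target axes [-0.494 10.727  0.756] TCP tgt [524.5 233.3 201.6]
```

View pics/s2.png

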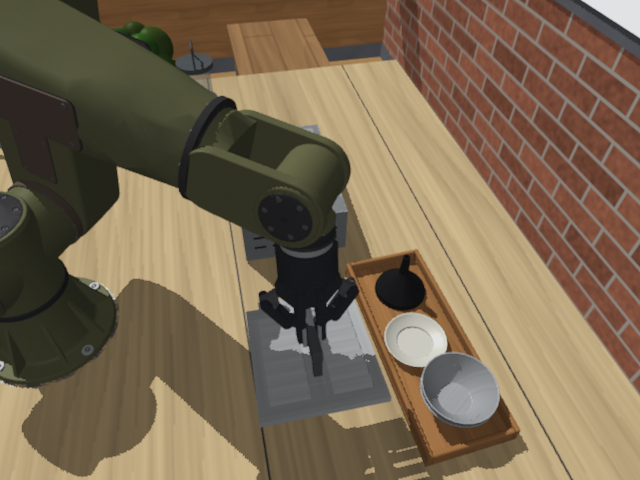

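View pics/w3.png

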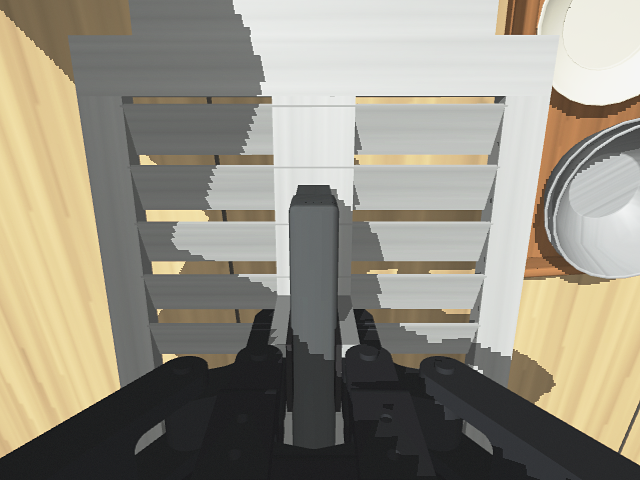

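Run:
```python
from h import *
from tgt import *
c=capture('wrist');T=c['T_tool_cam']
for P in [(-85,98,10),(85,98,10),(7,48,58),(-7,48,58)]:
    q=Rg.T@(np.array(P)-G)   # tool coords
    print(P,proj(c,q,T[:3,:3],T[:3,3]).round(1))
```

```text
(-85, 98, 10) [[66.2 36. ]]
(85, 98, 10) [[558.7  35.8]]
(7, 48, 58) [[338.3 207. ]]
(-7, 48, 58) [[286.6 207. ]]
```

```bash
python3 -m inch '[[[0.002,0,0],[-0.12,0.6,0.05],-1],[[0,0,0],[-0.17,0.95,0.08],-1],[[0,0,0],[-0.17,0.95,0.08],-1],[[0,0,0],[-0.17,0.95,0.08],-1],[[0,0,0],[-0.17,0.95,0.08],-1]]';python3 -m inch '[[[0,0,0],[-0.17,0.95,0.08],-1],[[0,0,0],[-0.17,0.95,0.08],-1],[[0,0,0],[-0.17,0.95,0.08],-1],[[0,0,0],[-0.17,0.95,0.08],-1],[[0,0,0],[-0.12,0.7,0.05],-1]]'; python3 -m inch '[[[0,0,0],[-0.08,0.5,0],-1],[[0,0,0],[0,0,0],-1],[[0,0,0],[0,0,0],-1],[[0,0,0],[0,0,0],-1],[[0,0,0],[0,0,0],-1]]'; python3 tgt.py 92 135 10
```

```text
time_s: 8.15
eef_pos: [494.6, -73.0, 271.4]
tool_rot: [-1.564, 1.395, -1.599]
contact_force: [0.8, -0.4, -3.6]
width: 0.148
time_s: 8.65
eef_pos: [521.0, 155.8, 271.2]
tool_rot: [-1.566, 1.396, -1.6]
contact_force: [1.0, -0.7, -3.6]
width: 0.145
time_s: 9.15
eef_pos: [522.0, 177.6, 270.9]
tool_rot: [-1.564, 1.395, -1.6]
contact_force: [-0.2, -0.4, -3.4]
width: 0.148
t 9.15 tip(cab) [ -0.3  36.2 204.2] cover rotvec deg [-10.07  -0.06  -0.1 ] F cab [-0.1 -0.4 -3.4] M [ 0.16 -0.01  0.02]
turn share [-0.0006  0.0003  0.0004] shift share in present tool axes [1.171 1.34  0.007] in target axes [1.172 1.339 0.011] TCP tgt [524.5 233.3 201.6]
```

```bash
python3 -m inch '[[[0,0,0],[0.25,0.3,0],-1],[[0,0,0],[0.3,0.34,0],-1],[[0,0,0],[0.3,0.34,0],-1],[[0,0,0],[0.2,0.22,0],-1],[[0,0,0],[0.12,0.14,0],-1]]';python3 tgt.py 92 124 10
python3 - <<'E'
from h import *
c=capture('wrist');save(c,'w4');c=capture('scene');save(c,'c4');cv2.imwrite('pics/c4z.png',cv2.resize(c['pixels'][130:290,280:500,::-1],None,fx=3.6,fy=3.6,interpolation=cv2.INTER_CUBIC))
E
```

```text
time_s: 9.65
eef_pos: [523.4, 235.2, 199.3]
tool_rot: [-1.577, 1.394, -1.61]
contact_force: [0.7, 0.4, -4.3]
width: 0.148
t 9.65 tip(cab) [ -1.3  93.7 132.5] cover rotvec deg [-10.14   0.06   0.04] F cab [ 0.7  0.4 -4.3] M [ 0.25 -0.03  0.  ]
turn share [ 0.0002 -0.0003  0.0008] shift share in present tool axes [ 0.178 -0.007  0.023] in target axes [ 0.178 -0.007  0.023] TCP tgt [524.5 233.3 190.6]
```

View pics/w4.png

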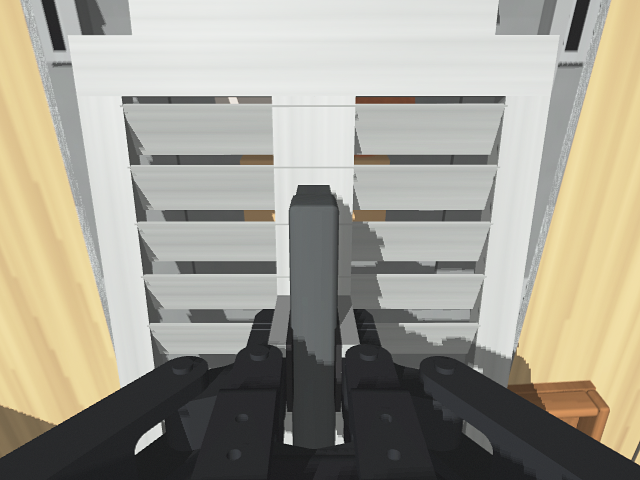

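View pics/c4z.png

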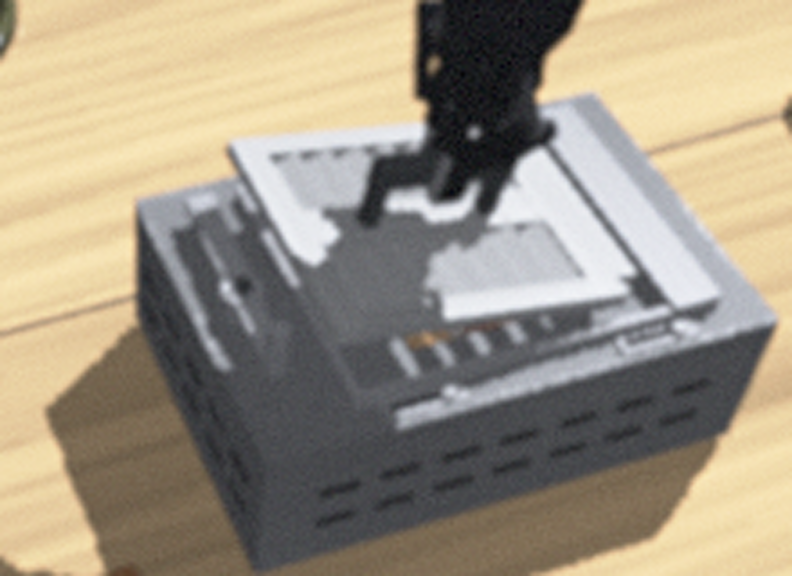

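```bash
python3 -m inch '[[[0,0,0],[0.06,0,0.01],-1],[[0,0,0],[0.06,0,0.01],-1],[[0,0,0],[0.04,0,0],-1],[[0,0,0],[0.01,0,0],-1],[[0,0,0],[0,0,0],-1]]';python3 tgt.py 92 120 10
```

```text
time_s: 10.25
eef_pos: [524.9, 232.4, 193.2]
tool_rot: [-1.564, 1.395, -1.599]
contact_force: [-0.4, 1.2, -5.2]
width: 0.144
t 10.25 tip(cab) [  0.6  91.1 126.5] cover rotvec deg [-10.08  -0.07  -0.05] F cab [-0.5  1.2 -5.2] M [ 0.15  0.04 -0.04]
turn share [-0.0003  0.0003  0.0004] shift share in present tool axes [ 0.127  0.04  -0.01 ] in target axes [ 0.127  0.04  -0.01 ] TCP tgt [524.5 233.3 186.6]
```

```bash
python3 -m inch '[[[0,0,0],[0.02,0.005,0],-1],[[0,0,0],[0.02,0.005,0],-1],[[0,0,0],[0.02,0.005,0],-1],[[0,0,0],[0.02,0.005,0],-1],[[0,0,0],[0,0,0],-1]]';python3 tgt.py 92 120 10;python3 -m inch '[[[0,0,0],[0.02,0.005,0],-1],[[0,0,0],[0.01,0.003,0],-1],[[0,0,0],[0.01,0.003,0],-1],[[0,0,0],[0,0,0],-1],[[0,0,0],[0,0,0],-1]]';python3 tgt.py 92 120 10
```

```text
time_s: 10.75
eef_pos: [524.8, 232.9, 188.8]
tool_rot: [-1.566, 1.395, -1.601]
contact_force: [-0.1, 0.2, -4.8]
width: 0.145
t 10.75 tip(cab) [  0.5  91.5 122. ] cover rotvec deg [-10.09  -0.05  -0.03] F cab [-0.1  0.2 -4.8] M [0.17 0.04 0.02]
turn share [-0.0002  0.0002  0.0005] shift share in present tool axes [ 0.042  0.015 -0.007] in target axes [ 0.042  0.015 -0.007] TCP tgt [524.5 233.3 186.6]
time_s: 11.25
eef_pos: [524.9, 233.1, 186.9]
tool_rot: [-1.565, 1.395, -1.599]
contact_force: [0.9, 0.4, -3.6]
width: 0.143
t 11.25 tip(cab) [  0.6  91.7 120.2] cover rotvec deg [-10.08  -0.06  -0.04] F cab [ 0.9  0.4 -3.6] M [0.2  0.04 0.04]
turn share [-0.0002  0.0003  0.0004] shift share in present tool axes [ 0.006  0.005 -0.008] in target axes [ 0.006  0.005 -0.008] TCP tgt [524.5 233.3 186.6]
```

```bash
python3 -m inch '[[[0,0,0],[0.01,0.002,0],-1],[[0,0,0],[0.01,0.002,0],-1],[[0,0,0],[0,0,0],-1],[[0,0,0],[0,0,0],-1],[[0,0,0],[0,0,0],-1]]';python3 tgt.py 92 120 10
```

```text
time_s: 11.75
eef_pos: [525.0, 233.1, 186.0]
tool_rot: [-1.563, 1.395, -1.598]
contact_force: [0.5, -0.5, -1.7]
width: 0.147
t 11.75 tip(cab) [  0.6  91.8 119.3] cover rotvec deg [-10.08  -0.07  -0.04] F cab [ 0.6 -0.5 -1.7] M [0.24 0.05 0.01]
turn share [-0.0002  0.0004  0.0004] shift share in present tool axes [-0.012  0.001 -0.01 ] in target axes [-0.012  0.001 -0.01 ] TCP tgt [524.5 233.3 186.6]
```

```bash
python3 -m inch '[[[0,0,0],[-0.034,-0.005,-0.01],-1],[[0,0,0],[-0.009,0.05,0],-1],[[0,0,0],[-0.009,0.05,0],-1],[[0,0,0],[-0.009,0.05,0],-1],[[0,0,0],[-0.009,0.05,0],-1]]';python3 tgt.py 107 121 10;python3 -m inch '[[[0,0,0],[-0.009,0.05,0],-1],[[0,0,0],[-0.009,0.05,0],-1],[[0,0,0],[-0.009,0.05,0],-1],[[0,0,0],[0,0,0],-1],[[0,0,0],[0,0,0],-1]]';python3 tgt.py 112 121 10
```

```text
time_s: 12.25
eef_pos: [524.7, 243.7, 187.5]
tool_rot: [-1.566, 1.395, -1.6]
contact_force: [-0.2, -0.4, -3.8]
width: 0.15
t 12.25 tip(cab) [-1.000e-01  1.023e+02  1.207e+02] cover rotvec deg [-10.08  -0.05  -0.02] F cab [-0.1 -0.4 -3.8] M [0.24 0.02 0.02]
turn share [-0.0001  0.0003  0.0005] shift share in present tool axes [-0.019  0.091  0.003] in target axes [-0.018  0.091  0.003] TCP tgt [525.  248.3 187.6]
time_s: 12.75
eef_pos: [525.0, 251.0, 187.6]
tool_rot: [-1.565, 1.395, -1.599]
contact_force: [-0.0, 0.1, -3.5]
width: 0.145
t 12.75 tip(cab) [  0.  109.6 120.9] cover rotvec deg [-10.08  -0.06  -0.03] F cab [-0.   0.1 -3.5] M [ 0.25 -0.   -0.01]
turn share [-0.0002  0.0003  0.0004] shift share in present tool axes [-0.007  0.045  0.001] in target axes [-0.007  0.045  0.002] TCP tgt [525.2 253.3 187.6]
```

```bash
python3 -m inch '[[[0,0,0],[-0.004,0.024,0],-1],[[0,0,0],[-0.004,0.024,0],-1],[[0,0,0],[-0.004,0.024,0],-1],[[0,0,0],[0,0,0],-1],[[0,0,0],[0,0,0],-1]]';python3 tgt.py 114 121 10
python3 - <<'E'
from h import *
c=capture('wrist');save(c,'w5')
E
```

```text
time_s: 13.25
eef_pos: [525.1, 254.6, 187.6]
tool_rot: [-1.564, 1.395, -1.599]
contact_force: [-0.6, -0.2, -4.2]
width: 0.148
t 13.25 tip(cab) [  0.  113.3 120.9] cover rotvec deg [-10.08  -0.06  -0.03] F cab [-0.6 -0.2 -4.2] M [ 0.23 -0.03 -0.07]
turn share [-0.0002  0.0003  0.0004] shift share in present tool axes [-0.002  0.012  0.001] in target axes [-0.002  0.013  0.001] TCP tgt [525.2 255.3 187.6]
```

View pics/w5.png

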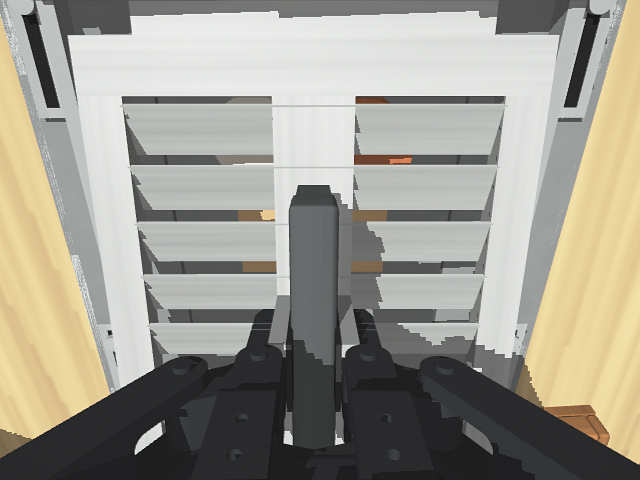

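```bash
python3 -m inch '[[[0,0,0],[-0.003,0.016,0],-1],[[0,0,0],[-0.003,0.016,0],-1],[[0,0,0],[-0.003,0.016,0],-1],[[0,0,0],[0,0,0],-1],[[0,0,0],[0,0,0],-1]]';python3 tgt.py 114 121 10
```

```text
time_s: 13.8
eef_pos: [525.3, 256.6, 187.8]
tool_rot: [-1.565, 1.394, -1.6]
contact_force: [-0.8, -6.0, -1.3]
width: 0.147
t 13.8 tip(cab) [  0.2 115.2 120.9] cover rotvec deg [-10.14  -0.06  -0.05] F cab [-0.6 -6.1 -1.3] M [-0.87  0.13  0.02]
turn share [-0.0003  0.0003  0.0008] shift share in present tool axes [ 0.008 -0.026 -0.   ] in target axes [ 0.008 -0.026 -0.   ] TCP tgt [525.2 255.3 187.6]
```

```bash
python3 -m inch '[[[0,0,0],[-0.002,0.012,0],-1],[[0,0,0],[-0.002,0.012,0],-1],[[0,0,0],[-0.002,0.012,0],-1],[[0,0,0],[0,0,0],-1],[[0,0,0],[0,0,0],-1]]' 120;python3 tgt.py 117.2 120 8
python3 - <<'E'
from h import *
c=capture('wrist');save(c,'w6')
from tgt import *
T=c['T_tool_cam']
E
```

```text
time_s: 14.3
eef_pos: [525.4, 258.0, 187.9]
tool_rot: [-1.565, 1.393, -1.6]
contact_force: [-0.2, -8.5, 0.1]
width: 0.139
t 14.3 tip(cab) [  0.2 116.5 120.9] cover rotvec deg [-10.18  -0.05  -0.06] F cab [ 0.1 -8.6  0.1] M [-1.48  0.17  0.08]
turn share [-0.0004  0.0003  0.0121] shift share in present tool axes [ 0.108 -0.017 -0.001] in target axes [ 0.107 -0.021 -0.001] TCP tgt [525.3 256.2 182.7]
```

View pics/w6.png

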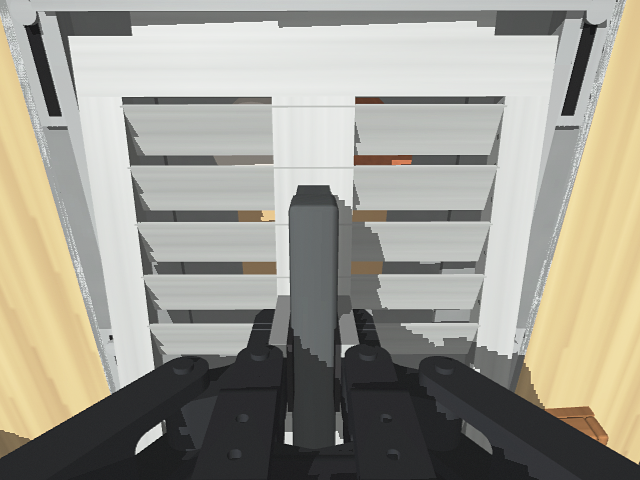

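```bash
python3 -m inch '[[[0,0,0.0056],[0.044,-0.012,0],-1],[[0,0,0.0056],[0.044,-0.012,0],-1],[[0,0,0.0056],[0.044,-0.012,0],-1],[[0,0,0.0056],[0.044,-0.013,0],-1],[[0,0,0],[0,0,0],-1]]' 120;python3 tgt.py 117.2 120 4
```

```text
time_s: 14.85
eef_pos: [525.3, 253.9, 179.4]
tool_rot: [-1.563, 1.464, -1.598]
contact_force: [-1.7, -9.9, 0.4]
width: 0.144
t 14.85 tip(cab) [  0.3 116.9 120.4] cover rotvec deg [-6.12 -0.05 -0.08] F cab [ -1.4 -10.    0.4] M [-1.51  0.21  0.07]
turn share [-0.0005  0.0002  0.0118] shift share in present tool axes [ 0.097 -0.026 -0.002] in target axes [ 0.096 -0.029 -0.002] TCP tgt [525.1 252.1 174.7]
```

```bash
python3 -m inch '[[[0,0,0.0056],[0.043,-0.014,0],-1],[[0,0,0.0056],[0.043,-0.014,0],-1],[[0,0,0.0056],[0.043,-0.014,0],-1],[[0,0,0],[0,0,0],-1],[[0,0,0],[0,0,0],-1]]' 120;python3 tgt.py 117.2 120 1
python3 - <<'E'
from h import *
c=capture('side');save(c,'s6');cv2.imwrite('pics/s6z.png',cv2.resize(c['pixels'][120:265,220:370,::-1],None,fx=4,fy=4,interpolation=cv2.INTER_CUBIC))
c=capture('scene');cv2.imwrite('pics/c6z.png',cv2.resize(c['pixels'][130:290,280:500,::-1],None,fx=3.6,fy=3.6,interpolation=cv2.INTER_CUBIC))
E
```

```text
time_s: 15.35
eef_pos: [525.2, 251.4, 173.3]
tool_rot: [-1.554, 1.516, -1.589]
contact_force: [-0.8, -9.9, 0.7]
width: 0.141
t 15.35 tip(cab) [  0.3 117.3 120.4] cover rotvec deg [-3.13 -0.05 -0.06] F cab [-0.5 -9.9  0.7] M [-1.6   0.21  0.11]
turn share [-0.0004  0.0003  0.0118] shift share in present tool axes [ 0.097 -0.034 -0.002] in target axes [ 0.096 -0.037 -0.002] TCP tgt [525.  249.4 168.5]
```

View pics/s6z.png

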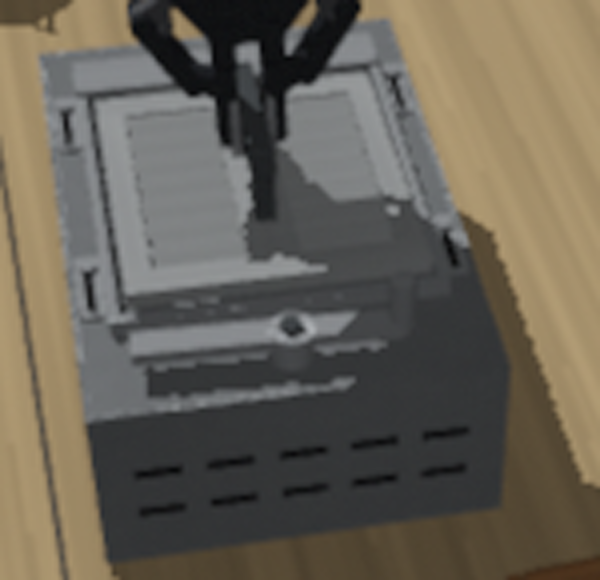

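View pics/c6z.png

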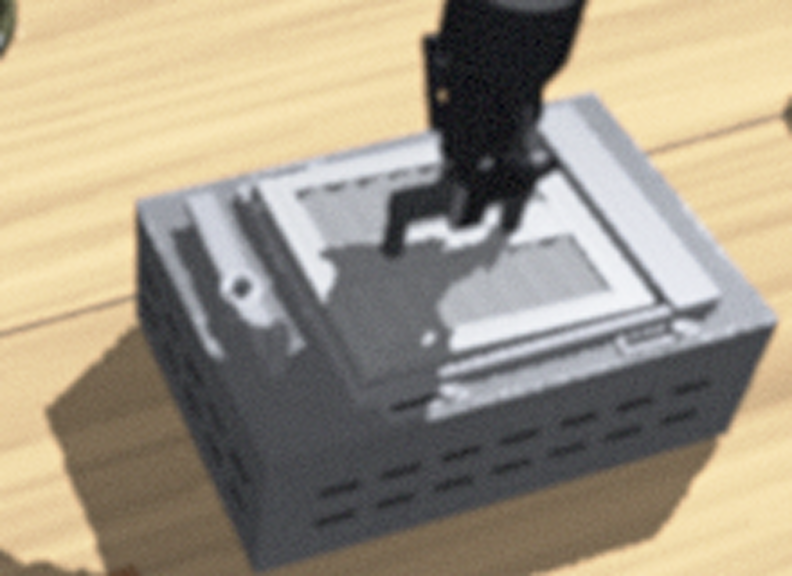

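```bash
python3 -m inch '[[[0,0,0.0056],[0.043,-0.015,0],-1],[[0,0,0.0028],[0.021,-0.008,0],-1],[[0,0,0],[0,0,0],-1],[[0,0,0],[0,0,0],-1],[[0,0,0],[0,0,0],-1]]' 120;python3 tgt.py 117.2 120 0
```

```text
time_s: 15.95
eef_pos: [525.2, 250.2, 170.1]
tool_rot: [-1.535, 1.543, -1.57]
contact_force: [-1.3, -10.8, -0.2]
width: 0.142
t 15.95 tip(cab) [  0.3 117.4 120.3] cover rotvec deg [-1.61 -0.06 -0.05] F cab [ -0.9 -10.8  -0.2] M [-1.62  0.23  0.02]
turn share [-0.0003  0.0003  0.009 ] shift share in present tool axes [ 0.075 -0.03  -0.002] in target axes [ 0.074 -0.032 -0.002] TCP tgt [525.  248.6 166.4]
```

```bash
python3 -m inch '[[[0,0,0.0028],[0.021,-0.009,0],-1],[[0,0,0.0028],[0.021,-0.009,0],-1],[[0,0,0],[0,0,0],-1],[[0,0,0],[0,0,0],-1],[[0,0,0],[0,0,0],-1]]' 120;python3 tgt.py 117.2 120 0;python3 -m inch '[[[0,0,0.0017],[0.014,-0.005,0],-1],[[0,0,0.0015],[0.014,-0.005,0],-1],[[0,0,0],[0,0,0],-1],[[0,0,0],[0,0,0],-1],[[0,0,0],[0,0,0],-1]]' 120;python3 tgt.py 116 120 0
```

```text
time_s: 16.45
eef_pos: [525.1, 249.3, 168.0]
tool_rot: [-1.483, 1.56, -1.518]
contact_force: [-0.9, -9.5, 0.1]
width: 0.139
t 16.45 tip(cab) [  0.2 117.4 120.3] cover rotvec deg [-0.61 -0.05 -0.05] F cab [-0.6 -9.5  0.1] M [-1.57  0.19  0.02]
turn share [-0.0003  0.0003  0.0034] shift share in present tool axes [ 0.032 -0.013 -0.002] in target axes [ 0.032 -0.013 -0.002] TCP tgt [525.  248.6 166.4]
time_s: 16.95
eef_pos: [525.1, 248.8, 166.6]
tool_rot: [-0.354, 1.57, -0.389]
contact_force: [-1.0, -9.7, 0.1]
width: 0.143
t 16.95 tip(cab) [  0.3 117.4 120.2] cover rotvec deg [-0.02 -0.06 -0.05] F cab [-0.6 -9.7  0.1] M [-1.54  0.18 -0.02]
turn share [-0.0003  0.0003  0.0001] shift share in present tool axes [ 0.004 -0.028 -0.003] in target axes [ 0.004 -0.028 -0.003] TCP tgt [525.  247.4 166.4]
```

```bash
python3 -m inch '[[[0,0,0],[0.008,0,0],-1],[[0,0,0],[0,-0.015,0],-1],[[0,0,0],[0,-0.013,0],-1],[[0,0,0],[0,0,0],-1],[[0,0,0],[0,0,0],-1]]' 120;python3 tgt.py 116 120 0
python3 - <<'E'
from h import *
c=capture('side');save(c,'s7');cv2.imwrite('pics/s7z.png',cv2.resize(c['pixels'][120:265,220:370,::-1],None,fx=4,fy=4,interpolation=cv2.INTER_CUBIC))
E
```

```text
time_s: 17.45
eef_pos: [525.1, 247.7, 166.4]
tool_rot: [0.157, 1.569, 0.122]
contact_force: [-1.9, -8.2, 1.1]
width: 0.142
t 17.45 tip(cab) [  0.3 116.3 120.1] cover rotvec deg [ 0.01 -0.08 -0.04] F cab [-1.6 -8.3  1.1] M [-1.2   0.25 -0.03]
turn share [-0.0002  0.0005 -0.0001] shift share in present tool axes [ 0.001 -0.007 -0.003] in target axes [ 0.001 -0.007 -0.003] TCP tgt [525.  247.4 166.4]
```

View pics/s7z.png

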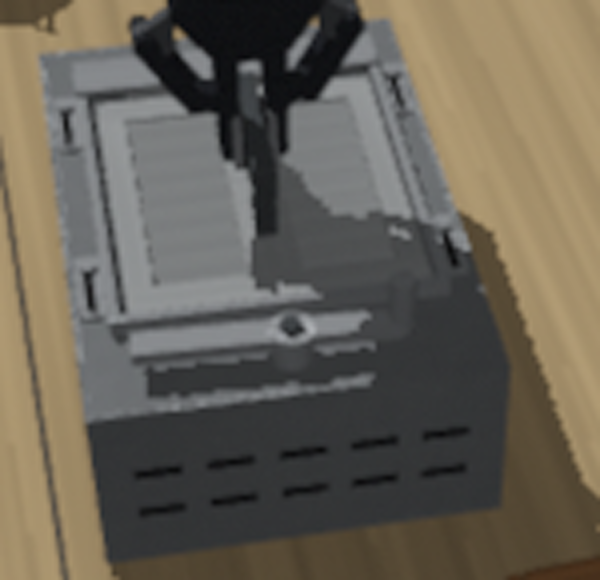

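```bash
python3 -m inch '[[[0,0,0],[0,-0.012,0],-1],[[0,0,0],[0,-0.01,0],-1],[[0,0,0],[0,0,0],-1],[[0,0,0],[0,0,0],-1],[[0,0,0],[0,0,0],-1]]' 120;python3 tgt.py 116 120 0
```

```text
time_s: 18.0
eef_pos: [525.1, 247.5, 166.5]
tool_rot: [0.739, 1.568, 0.705]
contact_force: [-0.1, 1.5, 3.3]
width: 0.14
t 18.0 tip(cab) [  0.3 116.2 120.3] cover rotvec deg [ 0.11 -0.12 -0.02] F cab [-0.1  1.5  3.3] M [0.15 0.   0.02]
turn share [-0.0001  0.0007 -0.0006] shift share in present tool axes [ 0.001 -0.003 -0.003] in target axes [ 0.001 -0.003 -0.003] TCP tgt [525.  247.4 166.4]
```

```bash
python3 -m inch '[[[0,0,0],[0,0,0],0],[[0,0,0],[0,0,0],0],[[0,0,0],[0,0,0],0],[[0,0,0],[0,0,0],0],[[0,0,0],[-0.1,0,0],0]]' 60;python3 -m inch '[[[0,0,0],[-0.5,0,0],0],[[0,0,0],[-0.8,0,0],0],[[0,0,0],[-0.9,0,0],0],[[0,0,0],[-0.6,-0.6,0],0],[[0,0,0],[0,-0.8,0],0]]';python3 -m inch '[[[0,0,0],[0,-0.3,0],0],[[0,0,0],[0,0,0],0],[[0,0,0],[0,0,0],0],[[0,0,0],[0,0,0],0],[[0,0,0],[0,0,0],0]]'
python3 - <<'E'
from h import *
import pickle
o=status.get_obs();c=capture('wrist');save(c,'w8');pickle.dump((o,c),open('w8.pkl','wb'));print(o['eef_pos'],o['contact_force'],o['width'],R.from_euler('xyz',o['tool_rot']).as_matrix().round(3))
c=capture('side');cv2.imwrite('pics/s8z.png',cv2.resize(c['pixels'][120:265,220:370,::-1],None,fx=4,fy=4,interpolation=cv2.INTER_CUBIC))
E
```

```text
time_s: 18.5
eef_pos: [524.6, 247.1, 170.6]
tool_rot: [1.605, 1.57, 1.571]
contact_force: [-0.4, 0.0, 1.0]
width: 0.499
time_s: 19.0
eef_pos: [522.9, 177.5, 315.8]
tool_rot: [0.401, 1.562, 0.369]
contact_force: [1.2, -0.2, -0.3]
width: 0.5
time_s: 19.5
eef_pos: [521.7, 163.0, 310.6]
tool_rot: [1.132, 1.569, 1.099]
contact_force: [0.0, -0.1, 0.6]
width: 0.495
[521.74320232 162.98039372 310.56503542] [ 0.02191038 -0.09113014  0.57578665] 0.49489264183270165 [[ 0.001  0.033  0.999]
 [ 0.001  0.999 -0.033]
 [-1.     0.001  0.001]]
```

View pics/w8.png

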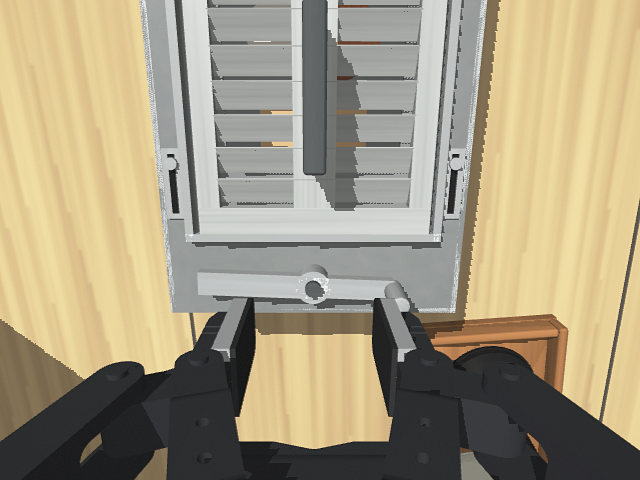

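View pics/s8z.png

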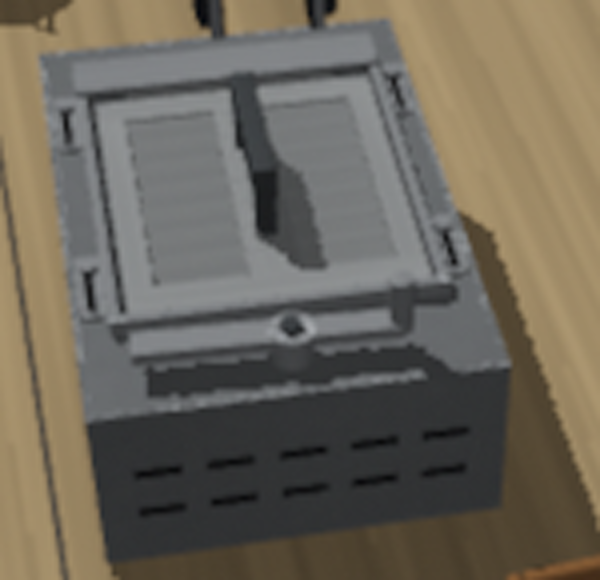

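```bash
cat > lat.py <<'E'
from tgt import *
def L(a,z):
    o=status.get_obs();M=R.from_euler('xyz',o['tool_rot']).as_matrix()
    P=cabT()@np.array([60*np.cos(a),-140-60*np.sin(a),z])+[CAB[0],CAB[1],0]
    q=cabT().T@(o['eef_pos']-[CAB[0],CAB[1],0]); 
    print('t',round(o['time_s'],2),'tcp cab',q.round(1),'ang',round(np.arctan2(-(q[1]+140),q[0]),3),'r',round(np.hypot(q[0],q[1]+140),1),'F cab',(cabT().T@o['contact_force']).round(1),'w',round(o['width'],3),'shift share',(M.T@(P-o['eef_pos'])/50).round(3))
if __name__=='__main__': L(*map(float,sys.argv[1:]))
E
python3 lat.py 0.04 161
python3 - <<'E'
from h import *; from tgt import *
import pickle
o,c=pickle.load(open('w8.pkl','rb'));Rc,e=wristcam(c,o)
p=ray(c,(401,303),168,Rc,e);print(cabT().T@(p-[CAB[0],CAB[1],0]))
p=ray(c,(313.5,289),145,Rc,e);print('pivot-ish',cabT().T@(p-[CAB[0],CAB[1],0]))
a=cv2.imread('pics/w8.png');cv2.imwrite('pics/w8z.png',cv2.resize(a[225:325,180:460],None,fx=2.8,fy=2.8,interpolation=cv2.INTER_CUBIC))
E
```

```text
t 19.6 tcp cab [-1.000e-01 -8.900e+01  3.106e+02] ang -1.573 r 51.0 F cab [-0.  -0.3 -0.6] w 0.5 shift share [ 2.992 -1.072  1.199]
[  59.85967712 -139.89029754  168.        ]
pivot-ish [   0.19921217 -139.28975391  145.        ]
```

View pics/w8z.png

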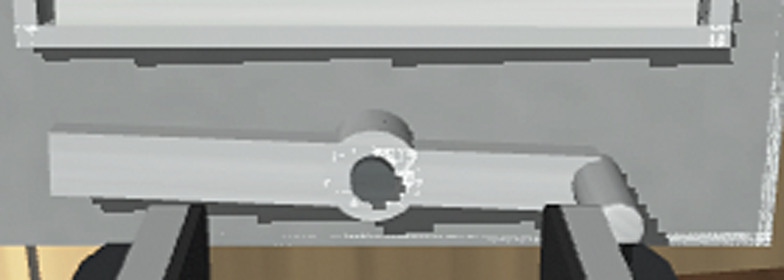

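```bash
python3 -m inch '[[[0,0,0],[0.2,-0.3,0.3],0],[[0,0,0],[0.4,-0.4,0.5],0],[[0,0,0],[0.5,-0.35,0.4],0],[[0,0,0],[0.6,0,0],0],[[0,0,0],[0.5,0,0],0]]' 30;python3 lat.py 0.03 161
```

```text
time_s: 20.1
eef_pos: [580.1, 107.4, 198.9]
tool_rot: [1.776, 1.57, 1.741]
contact_force: [0.1, 1.0, 0.5]
width: 0.497
t 20.1 tcp cab [  60.1 -142.4  198.9] ang 0.039 r 60.1 F cab [0.1 1.  0.5] w 0.497 shift share [ 0.758  0.01  -0.002]
```

```bash
python3 -m inch '[[[0,0,0],[0.2,0.01,0],0],[[0,0,0],[0.2,0,0],0],[[0,0,0],[0.2,0,0],0],[[0,0,0],[0.1,0,0],0],[[0,0,0],[0,0,0],0]]' 30;python3 lat.py 0.03 161;python3 -m inch '[[[0,0,0],[0,0,0],-1],[[0,0,0],[0,0,0],-1],[[0,0,0],[0,0,0],-1],[[0,0,0],[0,0,0],-1],[[0,0,0],[0,0,0],-1]]' 30;python3 lat.py 0.03 161
python3 - <<'E'
from h import *
c=capture('wrist');save(c,'w9')
E
```

```text
time_s: 20.6
eef_pos: [580.1, 108.4, 165.7]
tool_rot: [0.962, 1.569, 0.927]
contact_force: [0.7, -0.5, 0.1]
width: 0.501
t 20.6 tcp cab [  60.  -141.4  165.7] ang 0.023 r 60.0 F cab [ 0.7 -0.5  0.1] w 0.501 shift share [ 0.094 -0.008 -0.001]
time_s: 21.1
eef_pos: [579.7, 108.3, 166.6]
tool_rot: [1.426, 1.57, 1.392]
contact_force: [-8.8, -0.1, 5.2]
width: 0.144
t 21.1 tcp cab [  59.6 -141.4  166.6] ang 0.024 r 59.6 F cab [-8.8 -0.4  5.2] w 0.144 shift share [ 0.112 -0.008  0.007]
```

View pics/w9.png

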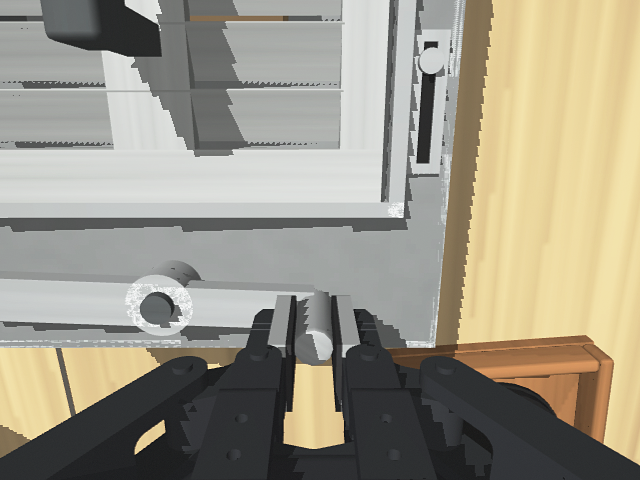

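```bash
python3 -m inch '[[[0,0,0],[0,0,-0.015],-1],[[0,0,0],[0,-0.185,-0.02],-1],[[0,0,0],[0,-0.18,-0.048],-1],[[0,0,0],[0,-0.17,-0.075],-1],[[0,0,0],[0,0,0],-1]]' 40;python3 lat.py 0.495 166
```

```text
time_s: 21.65
eef_pos: [571.8, 80.5, 166.7]
tool_rot: [0.252, 1.567, 0.217]
contact_force: [4.2, -3.4, 4.5]
width: 0.146
t 21.65 tcp cab [  52.7 -169.5  166.7] ang 0.51 r 60.4 F cab [ 4.3 -3.2  4.5] w 0.146 shift share [0.015 0.019 0.002]
```

```bash
python3 -m inch '[[[0,0,0],[0,-0.156,-0.095],-1],[[0,0,0],[0,-0.139,-0.124],-1],[[0,0,0],[0,-0.118,-0.144],-1],[[0,0,0],[0,-0.094,-0.16],-1],[[0,0,0],[0,0,0],-1]]' 40;python3 lat.py 1.115 166
python3 - <<'E'
from h import *
c=capture('wrist');save(c,'w10')
E
```

```text
time_s: 22.15
eef_pos: [545.6, 54.4, 167.1]
tool_rot: [-0.352, 1.564, -0.388]
contact_force: [11.7, -21.5, 1.9]
width: 0.144
t 22.15 tcp cab [  27.4 -196.4  167.1] ang 1.118 r 62.8 F cab [ 12.4 -21.1   1.9] w 0.144 shift share [ 0.021  0.051 -0.021]
```

View pics/w10.png

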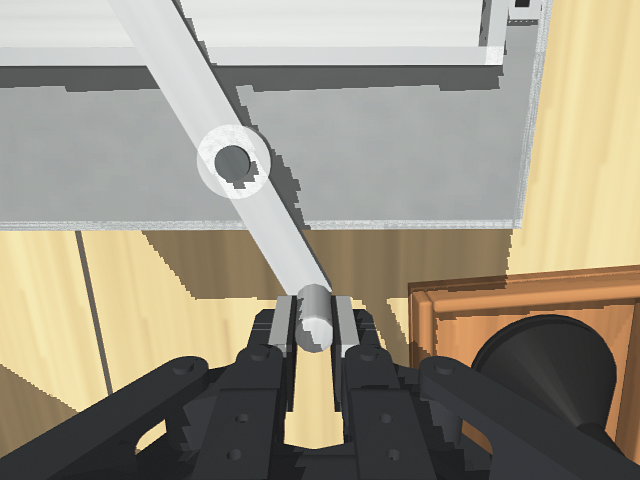

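```bash
python3 -m inch '[[[0,0,0],[0,0.06,-0.05],-1],[[0,0,0],[0,-0.04,-0.16],-1],[[0,0,0],[0,-0.03,-0.18],-1],[[0,0,0],[0,0,0],-1],[[0,0,0],[0,0,0],-1]]' 40;python3 lat.py 1.5 166
```

```text
time_s: 22.7
eef_pos: [525.2, 55.0, 167.0]
tool_rot: [-0.774, 1.567, -0.81]
contact_force: [-0.9, -21.2, 12.5]
width: 0.139
t 22.7 tcp cab [   7.  -196.6  167. ] ang 1.447 r 57.0 F cab [ -0.2 -21.2  12.5] w 0.139 shift share [ 0.02  -0.065 -0.056]
```

```bash
python3 -m inch '[[[0,0,0],[0,-0.03,-0.03],-1],[[0,0,0],[0,-0.03,-0.05],-1],[[0,0,0],[0,0,-0.05],-1],[[0,0,0],[0,0,0],-1],[[0,0,0],[0,0,0],-1]]' 40;python3 lat.py 1.59 166
python3 - <<'E'
from h import *
c=capture('wrist');save(c,'w11')
E
```

```text
time_s: 23.2
eef_pos: [518.9, 54.0, 166.9]
tool_rot: [0.085, 1.567, 0.05]
contact_force: [1.8, -4.7, 10.6]
width: 0.142
t 23.2 tcp cab [   0.8 -197.7  166.9] ang 1.557 r 57.7 F cab [ 2.  -4.6 10.6] w 0.142 shift share [ 0.018 -0.045 -0.038]
```

View pics/w11.png

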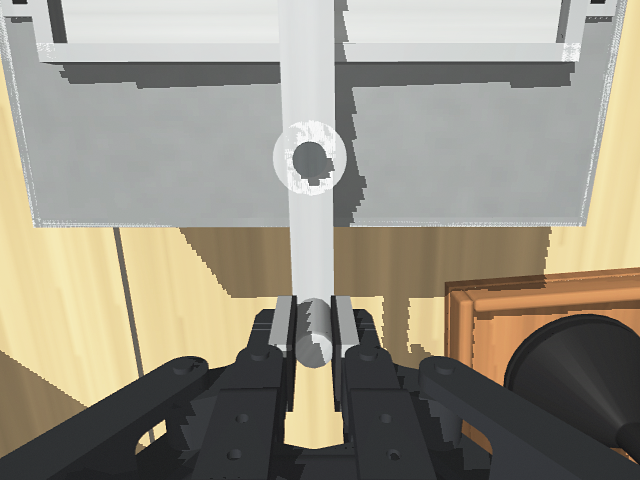

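```bash
python3 -m inch '[[[0,0,0],[0,-0.005,-0.03],-1],[[0,0,0],[0,0,-0.03],-1],[[0,0,0],[0,0,0],-1],[[0,0,0],[0,0,0],-1],[[0,0,0],[0,0,0],-1]]' 40;python3 lat.py 1.59 166
```

```text
time_s: 23.75
eef_pos: [516.2, 54.3, 166.9]
tool_rot: [0.231, 1.566, 0.196]
contact_force: [5.3, -1.6, 9.1]
width: 0.141
t 23.75 tcp cab [  -2.  -197.6  166.9] ang 1.605 r 57.6 F cab [ 5.4 -1.5  9.1] w 0.141 shift share [ 0.018 -0.048  0.016]
```

```bash
python3 -m inch '[[[0,0,0],[0,0,0],-0.2],[[0,0,0],[0,0,0],0],[[0,0,0],[0,0,0],0],[[0,0,0],[-0.2,0,0],0],[[0,0,0],[-0.5,0,0],0]]' 40;python3 -m inch '[[[0,0,0],[-0.8,0,0],0],[[0,0,0],[-0.8,0,0],0],[[0,0,0],[-0.8,0,0],0],[[0,0,0],[-0.3,0,0],0],[[0,0,0],[0,0,0],0]]';python3 -m inch '[[[0,0,0],[0,0.6,0],0],[[0,0,0],[0,0.9,0],0],[[0,0,0],[0,0.6,0],0],[[0,0,0],[0,0,0],0],[[0,0,0],[0,0,0],0]]'
python3 - <<'E'
from h import *
import pickle
o=status.get_obs();print(o['time_s'],o['eef_pos'],o['contact_force'])
c=capture('wrist');save(c,'w12');pickle.dump((o,c),open('w12.pkl','wb'))
c=capture('side');save(c,'s12');cv2.imwrite('pics/s12z.png',cv2.resize(c['pixels'][120:265,220:370,::-1],None,fx=4,fy=4,interpolation=cv2.INTER_CUBIC))
E
```

```text
time_s: 24.25
eef_pos: [514.3, 54.6, 199.9]
tool_rot: [2.823, 1.568, 2.789]
contact_force: [0.3, -0.1, 0.8]
width: 0.503
time_s: 24.75
eef_pos: [515.3, 54.4, 338.6]
tool_rot: [0.27, 1.565, 0.236]
contact_force: [-0.7, -0.6, -0.3]
width: 0.497
time_s: 25.25
eef_pos: [518.3, 159.6, 334.7]
tool_rot: [2.565, 1.57, 2.532]
contact_force: [0.8, -0.9, -1.4]
width: 0.503
25.25 [518.28628975 159.60424736 334.65152643] [ 0.76786561 -0.92943722 -1.44183784]
```

View pics/w12.png

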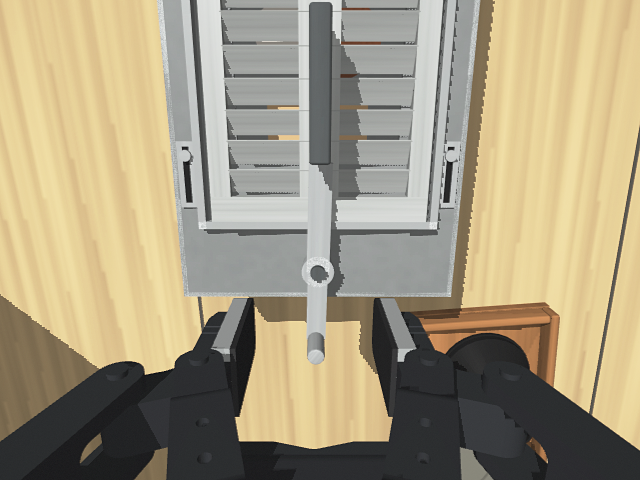

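View pics/s12.png

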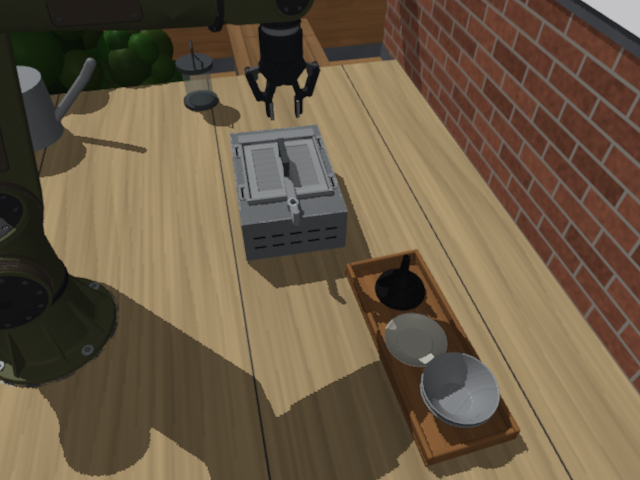

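Run:
```python
from h import *; from tgt import *
import pickle
o,c=pickle.load(open('w12.pkl','rb'));Rc,e=wristcam(c,o)
q=lambda uv,z: (cabT().T@(ray(c,uv,z,Rc,e)-[CAB[0],CAB[1],0])).round(1)
print('pin',q((316,356.5),168),'piv',q((318,272),142),'front edge cover L/R', q((199,221),130),q((440,225),130))
a=cv2.imread('pics/w12.png');cv2.imwrite('pics/w12z.png',cv2.resize(a[140:380,180:460],None,fx=2.5,fy=2.5,interpolation=cv2.INTER_CUBIC))
```

```text
pin [  -1.4 -199.7  168. ] piv [   0.2 -139.8  142. ] front edge cover L/R [ -94.2 -101.3  130. ] [  97.2 -104.4  130. ]
```

View pics/w12z.png

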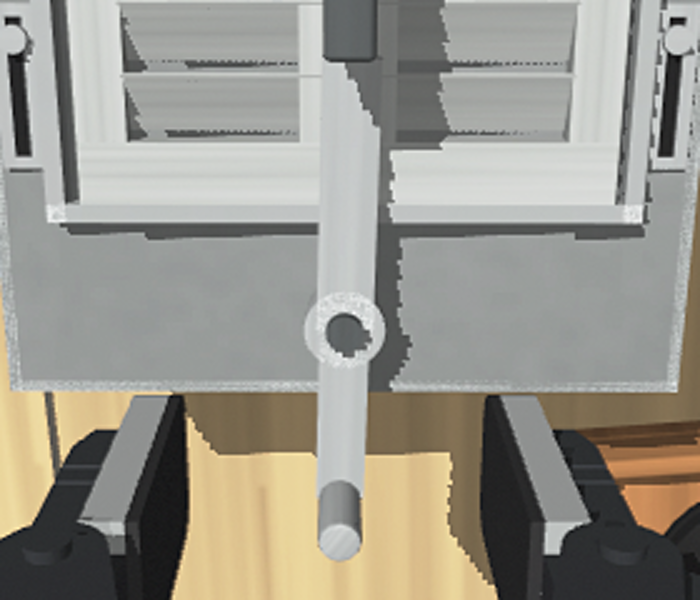

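View pics/s12z.png

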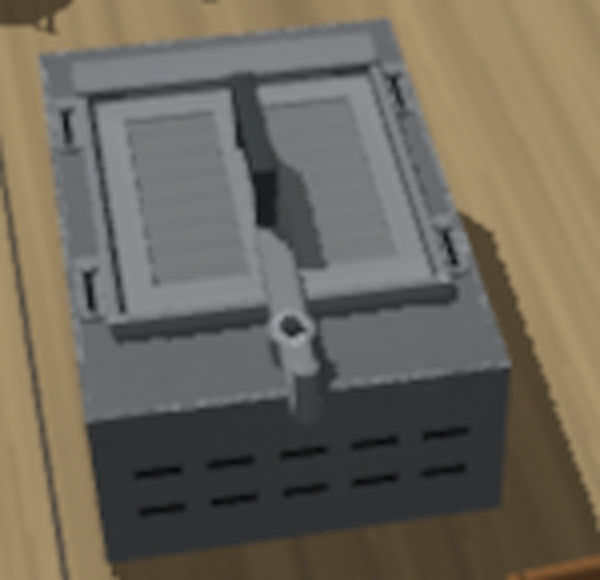

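Run:
```python
from rig import env,status
print(env.hand_in()); print(status.get_obs()['time_s'])
```

```text
the job is handed in; nothing more can be done
None
the job is handed in; nothing more can be done
```

The cabinet is closed: the cover lies flat between the rails with its tongue under the lip, and the lever latch is turned over its front edge. I handed in at about 25 s of the 72 s allowed; no verdict is reported.

- **Fitting the cover:** The wrist camera put the rail frame about 16 mm forward of nominal. Feeling for the springs agreed: they started to resist where that shift predicted. I pressed them in about 3 mm, with a peak force of about 11 N, and swung the front edge down. When I eased back, the cover stopped on the front rail.
- **Last checks:** After release the cover looked flat in the wrist and side pictures. The pin position puts the latch at about 1.60 rad (closed is 1.57, stop is 1.62). The gripper is clear of everything, and the bowls, funnel and saucer looked undisturbed.
- **What disagreed:**
  - While turning the latch, a sideways force of up to about 24 N built up at the pin and it slipped slightly in the pads. My first correction went the wrong way; I then eased it off.
  - Gripper width readings were about 2 mm below the 14 mm bar and pin.

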